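Kit one solenoid into the colour-coded caddy

TASK

Make up the kit for one solenoid in the grey caddy: stand the steel housing in the blue cup, the white-flanged coil in the yellow cup, the brass-tipped plunger in the red cup and the end cap in the white cup, each flat on the floor of its cup and the same way up as it stands now. Leave the black-flanged coil and the black-tipped plunger standing where they are.

Things in the scene. Friction and masses are not known exactly. Their poses are not given: they have to be found in the camera images.
- housing: solenoid housing: plain bright steel can, 44 mm diameter, 42 mm high, small black dot and a white sticker on its closed top, about 0.22 kg. Loose, standing upright on the bench; origin: centre of its underside, z up along its axis; round, so its yaw does not matter
- coil: wanted coil: bobbin with two white flanges (38 mm diameter, 4 mm thick, at bottom and top) and a copper-coloured winding between them (35 mm diameter), 34 mm high, about 0.12 kg. Loose, standing upright on the bench; origin: centre of its underside, z up along its axis; round, so its yaw does not matter
- plunger: wanted plunger: steel foot disc 40 mm diameter and 6 mm thick, bright shank 26 mm diameter above it up to 44 mm, golden brass tip 24 mm diameter on top, 56 mm high in all, about 0.15 kg. Loose, standing upright on the bench; origin: centre of its underside, z up along its axis; round, so its yaw does not matter
- end_cap: solenoid end cap: steel disc 40 mm diameter and 10 mm thick with a central steel boss 20 mm diameter on it, 30 mm high in all, about 0.11 kg. Loose, standing upright on the bench; origin: centre of its underside, z up along its axis; round, so its yaw does not matter
- coil_black: look-alike that stays: coil: bobbin with two black flanges (38 mm diameter, 4 mm thick, at bottom and top) and a copper-coloured winding between them (35 mm diameter), 34 mm high, about 0.12 kg. Loose, standing upright on the bench; origin: centre of its underside, z up along its axis; round, so its yaw does not matter
- plunger_black: look-alike that stays: plunger: steel foot disc 40 mm diameter and 6 mm thick, bright shank 26 mm diameter above it up to 44 mm, black tip 24 mm diameter on top, 56 mm high in all, about 0.15 kg. Loose, standing upright on the bench; origin: centre of its underside, z up along its axis; round, so its yaw does not matter
- cup_blue: blue square open cup, fixed in the fixed grey caddy; outside 74 x 74 x 18 mm high, inside 68 x 68 mm, floor 3 mm thick. Origin: centre of its underside, 4 mm above the bench (inner floor 7 mm, rim 22 mm above the bench); z up, x, y along its sides. The cups form a 2 x 2 block, centres 82 mm apart, turned alike, colours shuffled; the caddy (208 x 172 mm) is at most 12 mm high
- cup_yellow: yellow square open cup, fixed in the fixed grey caddy; outside 74 x 74 x 18 mm high, inside 68 x 68 mm, floor 3 mm thick. Origin: centre of its underside, 4 mm above the bench (inner floor 7 mm, rim 22 mm above the bench); z up, x, y along its sides. The cups form a 2 x 2 block, centres 82 mm apart, turned alike, colours shuffled; the caddy (208 x 172 mm) is at most 12 mm high
- cup_red: red square open cup, fixed in the fixed grey caddy; outside 74 x 74 x 18 mm high, inside 68 x 68 mm, floor 3 mm thick. Origin: centre of its underside, 4 mm above the bench (inner floor 7 mm, rim 22 mm above the bench); z up, x, y along its sides. The cups form a 2 x 2 block, centres 82 mm apart, turned alike, colours shuffled; the caddy (208 x 172 mm) is at most 12 mm high
- cup_white: white square open cup, fixed in the fixed grey caddy; outside 74 x 74 x 18 mm high, inside 68 x 68 mm, floor 3 mm thick. Origin: centre of its underside, 4 mm above the bench (inner floor 7 mm, rim 22 mm above the bench); z up, x, y along its sides. The cups form a 2 x 2 block, centres 82 mm apart, turned alike, colours shuffled; the caddy (208 x 172 mm) is at most 12 mm high
Not all that is in view belongs to the job. What is shaped like the coil_black but green is not meant.

How it is judged:
At the end, for the whole second after the job is handed in: Each part in its own cup: origin within 20 mm of the cup centre along both cup sides, underside at most 8 mm above the cup's underside, upright within 0.15 rad, at rest, released; black-flanged coil and black-tipped plunger upright, at rest, within 20 mm of their starts (x of housing in the frame of cup_blue between -0.02 and 0.02 m and y of housing in the frame of cup_blue between -0.02 and 0.02 m and z of housing in the frame of cup_blue between -0.002 and 0.008 m and angle between each of housing, coil, plunger, end_cap, coil_black, plunger_black's own z axis and vertical below 0.15 rad and linear speed of each of housing, coil, plunger, end_cap, coil_black, plunger_black below 0.02 m/s and angular speed of each of housing, coil, plunger, end_cap below 0.3 rad/s and x of coil in the frame of cup_yellow between -0.02 and 0.02 m and y of coil in the frame of cup_yellow between -0.02 and 0.02 m and z of coil in the frame of cup_yellow between -0.002 and 0.008 m and x of plunger in the frame of cup_red between -0.02 and 0.02 m and y of plunger in the frame of cup_red between -0.02 and 0.02 m and z of plunger in the frame of cup_red between -0.002 and 0.008 m and x of end_cap in the frame of cup_white between -0.02 and 0.02 m and y of end_cap in the frame of cup_white between -0.02 and 0.02 m and z of end_cap in the frame of cup_white between -0.002 and 0.008 m and distance of each of coil_black, plunger_black from where it was at the start of the episode below 0.02 m); the robot touches nothing.
It fails at once if a look-alike (black-flanged coil or black-tipped plunger) was moved more than 20 mm or tipped (distance of any of coil_black, plunger_black from where it was at the start of the episode above 0.02 m or angle between any of coil_black, plunger_black's own z axis and vertical above 0.35 rad).
It also fails if it takes over 101 s, if anything falls off the work surface, if the arm or the gripper's body presses on something with over 40 N, if the wrist force passes 120 N, or if a joint passes its speed limit or range.

ROBOT

A 6-joint arm with a two-finger parallel gripper is mounted at the origin on the work surface. World frame = base frame: x ahead of the robot, y to its left, z up, the work surface at z = 0. Lengths are in m, angles in rad, forces in N, time in s.
With the tool pointing down it reaches from about 0.4 to 0.825 m from the base axis. Payload 7 kg.
Tool frame: the origin (TCP) lies on the centre line of the jaws, within the pads' length; the fingertips stand 14 mm ahead of it and the grasp point (between the pads) lies 5 mm behind it; z points along the fingers, y is the line along which they close (so a half turn about z gives the same grasp; the last joint's range is limited). The gripper opens to 88 mm and grips with 3 to 60 N. Pads are 19 mm wide; open, the fingers measure 130 mm over their backs; the gripper's body (78 mm by 193 mm) begins 47 mm behind the grasp point.
Start: joints at [-0.926, 0.359, 0.012, 0, -1.224, -0.288], TCP at [0.236, -0.632, 0.241] pointing down, gripper open.
Joint ranges: [-3.07, 3.07], [-1.43, 2.12], [-1.02, 1.25], [-3.03, 1.67], [-3.05, -0], [-3.03, 3.03]. Speed limits (rad/s): [2.39, 2.39, 3.01, 3.14, 3.14, 3.14].

INTERFACE

Orientations are given as [roll, pitch, yaw] about the fixed x, y, z axes, in that order (R = Rz(yaw) Ry(pitch) Rx(roll)).
In Python, from station import arm gives the robot as it stands.
- The arm moves only by the tool move_arm, never from a script. Its argument "rows" is a list of rows, each an object with "translation": the shift along the tool's x, y, z in cm, a list of three; "rot": the turn, a rotation vector about the tool's x, y, z in degrees, a list of three; "hand": the closure, from 0 (fully open) to 1 (shut). A call has 1 to 8 rows; each row is the pose to reach, as a shift and turn from the pose commanded when the call began, along the tool's axes at that moment; what a row does not reach only later rows make up. A row lasts 1/12 s, in which the tool goes at most 41.7 mm and 7.16 degrees, less where a joint would pass 70% of its speed; a pose out of reach is approached as far as the arm can. A call with a gripper value outside its range is refused whole. The fingers move at their own pace and stop on an object; "squeeze" is the grip in N (left out, the last holds). Time passes only in rows, so rows that repeat a pose let the fingers close. It gives the time, the measured TCP pose, the force, the opening and the grip force at its end, in the units of the state.
- arm.get_state(): the state, without advancing time (a new reading comes with each control period).
- arm.grab_frame(name): name is "side" or "top" or "wrist"; returns (picture, depth): 400x640x3 uint8, red, green, blue; 400x640 float32, m along the optical axis (not along the pixel's ray), 0 where there is no reading.
- arm.camera_params(name): a dict with "vfov" (degrees; the focal length in pixels is half the picture's height over the tangent of half this angle, whatever the lens; pixels are square), "cx", "cy" (the principal point, pixels), "position" and "orientation" of the camera in the world; the wrist camera has in their place "tool_from_camera" (4x4, takes a point from camera to tool coordinates, whose origin is the TCP and whose axes are the flange's). Camera axes: x right, y down, z forward; pixel columns grow to the right and rows downward; lengths in m; the calibration is good to about 2 mm. A picture is of the moment at which its call begins: read the wrist's pose just before it. camera_params takes no time and is no camera call.
- arm.job_done(): hands the job in; it is judged then, once.
Trained networks look in the newest picture that a camera, given by its name, has taken for a name from the list of things; names that differ only in an ending like _2 or _b are one class to them, and where a whole thing is asked for, a point or a joint stands for the part that bears it (a point fixed in the world has none). Each returns a list of dicts, best first, with "p" (0 to 1); they miss things now and then, are a little off and sometimes report something else, mostly with a low value. They report only what shows in the picture. A call takes as long as a camera call. They do not tell look-alikes from the thing itself.
- arm.search_frame(label, camera): "point" ([x, y, z] in m, in the coordinates of the camera as it stood for that picture, good to about 4 mm: the middle of the surface that is visible of it).
- arm.pinpoint(label, camera): "point" ([x, y, z] in m, in the coordinates of the camera as it stood for that picture, good to about 4 mm: a listed point, or the origin of a listed thing).
The state is a dict: "t": time; "q": joint angles; "qd": joint speeds; "joint_efforts": joint torques, N m; "eef_pos": TCP position; "ee_rot": TCP orientation; "force": force on the tool from outside, world axes, zero at the start; "moment": the same for the moment, N m; "width": finger opening in m; "gripper_force": force on a finger pad.
Only numpy, scipy, OpenCV 4.12 (cv2) and the standard library are available. Lean on these libraries where they do the work, as an engineer would, in place of code of your own. Each camera call takes 0.05 s, during which the arm holds its last target. There are 200 camera calls.

## Working session

There is one attempt and no reset: what is moved stays moved. The work goes in short steps, Python scripts to look and compute and a tool call to move; the robot and the scene stay as the last step left them, time stands still between calls to the robot, and variables do not carry over. Pictures are saved under pics/ and viewed, at most 14 in all, crops included, and the job is handed in when it is done.

Besides the shell and the picture viewer there is one more tool, called after "Emit:" as name(argument=value, ...), one argument or row to a line, values as JSON. move_arm: Moves the arm, as the interface text tells. Its arguments: {"type":"object","properties":{"rows":{"type":"array","items":{"type":"object","properties":{"translation":{"type":"array","items":{"type":"number"}},"rot":{"type":"array","items":{"type":"number"}},"hand":{"type":"number"}}}},"squeeze":{"type":"number"}},"required":["rows"]}

```bash
mkdir -p pics; ls
cat > h.py <<'E'
import numpy as np, cv2, json
from station import arm
from scipy.spatial.transform import Rotation as R
def K(c):
    p=arm.camera_params(c); return 200/np.tan(np.radians(p["vfov"])/2),p["cx"],p["cy"]
def T(c):
    p=arm.camera_params(c)
    M=np.eye(4)
    if "position" in p:
        o=np.array(p["orientation"]); M[:3,:3]=o if o.shape==(3,3) else R.from_euler("xyz",o).as_matrix()
        M[:3,3]=p["position"]; return M
    s=arm.get_state(); M[:3,:3]=R.from_euler("xyz",s["ee_rot"]).as_matrix(); M[:3,3]=s["eef_pos"]
    return M@np.array(p["tool_from_camera"])
def w(M,pt): return (M@np.r_[pt,1])[:3]
E
python3 - <<'E'
from h import *
print(arm.get_state())
for c in("side","top","wrist"):
    print(arm.camera_params(c))
M=T("top");im,d=arm.grab_frame("top");cv2.imwrite("pics/top0.png",im[:,:,::-1]);np.savez("top0.npz",im=im,d=d)
im2,_=arm.grab_frame("side");cv2.imwrite("pics/side0.png",im2[:,:,::-1])
f,cx,cy=K("top")
for l in "housing coil plunger end_cap coil_black plunger_black cup_blue cup_yellow cup_red cup_white".split():
    for r in arm.pinpoint(l,"top"):
        p=np.array(r["point"]);print(l,round(r["p"],2),w(M,p).round(3),(f*p[:2]/p[2]+[cx,cy]).round())
print(arm.get_state()["t"])
E
```

```text
pics
{'t': 0.0, 'q': array([-9.25873120e-01,  3.59383479e-01,  1.10526591e-02, -3.62607466e-04,
       -1.22409831e+00, -2.88124725e-01]), 'qd': array([ 0.0025813 ,  0.00027933,  0.0003223 , -0.00177318, -0.00132476,
        0.00013042]), 'joint_efforts': array([ 1.41250261e-03, -5.82724857e+01,  2.93059909e+01,  6.99716270e+00,
        6.90697329e-03, -1.72044456e-04]), 'eef_pos': array([ 0.23559089, -0.63204775,  0.23961993]), 'ee_rot': array([ 3.13993029e+00, -1.37192109e-04, -2.78491755e+00]), 'force': array([0.70160479, 0.87040702, 0.3622913 ]), 'moment': array([-0.00985299, -0.00391176,  0.00905659]), 'gripper_force': 0.0, 'width': 0.0879249000393583}
{'vfov': 42.76442675875559, 'cx': 311.53848588249866, 'cy': 205.73121275118427, 'position': array([0.12072773, 0.77305655, 0.89034115]), 'orientation': array([-2.33300283,  0.02181302, -2.66527829])}
{'vfov': 45.273584768378626, 'cx': 324.27212086380285, 'cy': 200.6898417814899, 'position': array([ 0.33063583, -0.01606339,  1.01973518]), 'orientation': array([-2.926704  , -0.00591181, -1.56458143])}
{'vfov': 60.01583751377833, 'cx
[... 524 characters left out ...]
0.001] [193. 198.]
plunger 0.57 [ 0.459 -0.324  0.002] [466. 245.]
end_cap 0.75 [ 0.478 -0.17   0.   ] [394. 235.]
end_cap 0.64 [ 0.466 -0.031 -0.004] [329. 241.]
end_cap 0.43 [0.483 0.178 0.006] [231. 232.]
end_cap 0.34 [ 0.587 -0.161 -0.002] [388. 186.]
coil_black 0.72 [ 0.625 -0.065  0.001] [344. 169.]
coil_black 0.7 [ 0.554 -0.012  0.003] [320. 200.]
coil_black 0.36 [ 0.599 -0.289 -0.002] [446. 182.]
coil_black 0.29 [0.562 0.184 0.004] [230. 196.]
plunger_black 0.6 [ 0.466 -0.034 -0.004] [330. 241.]
cup_blue 0.6 [ 0.554  0.263 -0.002] [194. 200.]
cup_yellow 0.61 [0.561 0.185 0.005] [229. 196.]
cup_red 0.61 [0.481 0.179 0.005] [230. 233.]
cup_white 0.74 [0.474 0.256 0.006] [194. 236.]
0.6
```

View pics/top0.png

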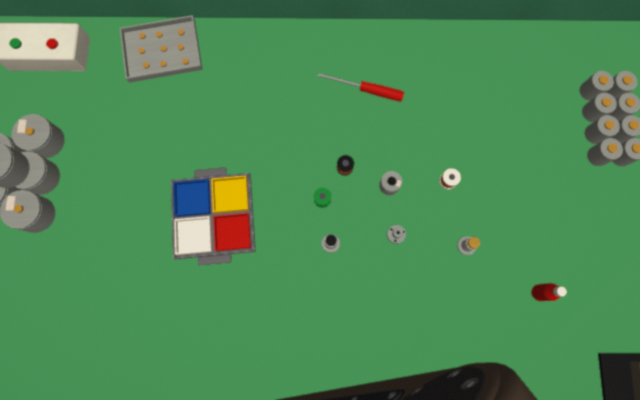

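View pics/side0.png

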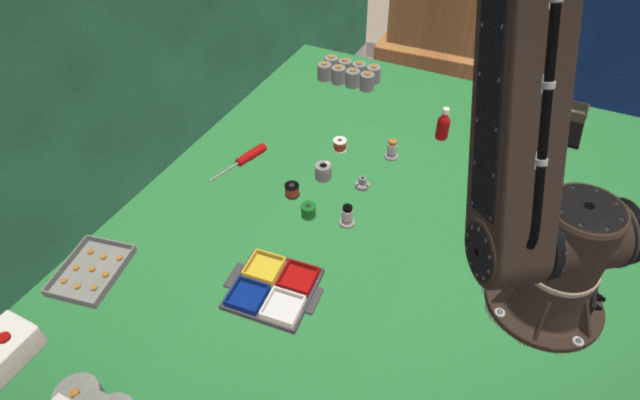

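The top view shows blue cup (192,198), yellow (230,194), white (193,236) and red (232,232). The parts are housing (391,182), white coil (451,178), brass plunger (470,244) and end cap (397,234). The ones that stay are the black coil (345,164), black plunger (331,242) and green decoy (322,197). Next I'll refine the positions from depth.

Run:
```python
from h import *
z=np.load("top0.npz");im,d=z["im"],z["d"].astype(float);f,cx,cy=K("top");M=T("top")
v,u=np.mgrid[:400,:640]
P=np.stack([(u-cx)/f*d,(v-cy)/f*d,d],-1)@M[:3,:3].T+M[:3,3]; P[d==0]=np.nan
b=P[150:260,255:310].reshape(-1,3);print("bench z",np.nanmedian(b[:,2]))
for n,(x,y),h in [("housing",(391,182),.042),("coil",(451,178),.034),("plunger",(470,244),.056),("end_cap",(397,234),.01),("coil_black",(345,164),.034),("plunger_black",(331,242),.056),("green",(322,197),.034)]:
    Q=P[y-14:y+15,x-15:x+16].reshape(-1,3)
    zt=np.nanpercentile(Q[:,2],98); 
    t=Q[np.abs(Q[:,2]-h)<.005] if n!="end_cap" else Q[(Q[:,2]>.005)]
    # circle centre from extents
    c=(np.nanmin(t,0)+np.nanmax(t,0))/2
    e,_=cv2.minEnclosingCircle(t[:,:2].astype(np.float32)) if len(t)>3 else ((0,0),0)
    print(n,round(zt,3),len(t),"ext",c[:2].round(4),"mean",np.nanmean(t,0)[:2].round(4),"circ",np.round(e,4))
hsv=cv2.cvtColor(im,cv2.COLOR_RGB2HSV);R0=np.zeros(d.shape,bool);R0[172:258,170:256]=1
H,S,V=[hsv[...,i] for i in range(3)]
for n,m in [("blue",(H>100)&(H<130)&(S>120)),("yellow",(H>18)&(H<32)&(S>150)),("red",((H<8)|(H>172))&(S>150)),("white",(S<40)&(V>190))]:
    m=m&R0&(np.nan_to_num(P[...,2])<.013)
    q=P[m];r=cv2.minAreaRect(q[:,:2].astype(np.float32)*1000);print(n,len(q),np.round(r[0],1),np.round(r[1],1),round(r[2],1),np.nanmedian(q,0).round(4))
```

```text
bench z -0.0013335804221092928
housing 0.044 327 ext [ 0.589  -0.1622] mean [ 0.5887 -0.162 ] circ [ 0.5885 -0.162 ]
coil 0.035 237 ext [ 0.6015 -0.2916] mean [ 0.6009 -0.2913] circ [ 0.6017 -0.292 ]
plunger 0.056 100 ext [ 0.458  -0.3239] mean [ 0.4583 -0.3239] circ [ 0.4582 -0.3239]
end_cap 0.029 265 ext [ 0.4811 -0.1749] mean [ 0.48   -0.1736] circ [ 0.4807 -0.1747]
coil_black 0.035 228 ext [ 0.6299 -0.0656] mean [ 0.6294 -0.0651] circ [ 0.6303 -0.0652]
plunger_black 0.056 103 ext [ 0.4612 -0.0346] mean [ 0.4609 -0.0346] circ [ 0.461  -0.0347]
green 0.035 238 ext [ 0.5567 -0.0168] mean [ 0.5568 -0.0161] circ [ 0.5567 -0.0164]
blue 966 [554.7 266.8] [72.7 78. ] 6.0 [0.5576 0.2672 0.0056]
yellow 976 [568.1 184.2] [75.8 75.7] 10.1 [0.5654 0.1852 0.0056]
red 1007 [487.6 174. ] [69.9 73.2] 18.3 [0.4826 0.1765 0.0056]
white 953 [475.5 258.2] [67.1 64.3] 6.2 [0.4752 0.2584 0.0056]
```

Emit:
move_arm(
  rows=[
    {"translation": [0, 0, 0], "rot": [0, 0, 7], "hand": 0},
    {"translation": [0, 0, 0], "rot": [0, 0, 14], "hand": 0},
    {"translation": [0, 0, 0], "rot": [0, 0, 20.4], "hand": 0},
    {"translation": [0, 0, 0], "rot": [0, 0, 20.4], "hand": 0},
  ],
  squeeze=20,
)

```text
t: 0.93
eef_pos: [0.2357, -0.6324, 0.2406]
ee_rot: [3.142, 0.0, 3.137]
force: [0.3, -0.2, 0.4]
width: 0.0877
gripper_force: 0.0
```

Emit:
move_arm(
  rows=[
    {"translation": [-22.2, 30.8, 0], "rot": [0, 0, 0], "hand": 0},
    {"translation": [-22.2, 30.8, 0], "rot": [0, 0, 0], "hand": 0},
    {"translation": [-22.2, 30.8, 0], "rot": [0, 0, 0], "hand": 0},
    {"translation": [-22.2, 30.8, 0], "rot": [0, 0, 0], "hand": 0},
    {"translation": [-22.2, 30.8, 0], "rot": [0, 0, 0], "hand": 0},
    {"translation": [-22.2, 30.8, 0], "rot": [0, 0, 0], "hand": 0},
    {"translation": [-22.2, 30.8, 0], "rot": [0, 0, 0], "hand": 0},
    {"translation": [-22.2, 30.8, 0], "rot": [0, 0, 0], "hand": 0},
  ],
)

```text
t: 1.6
eef_pos: [0.4313, -0.3601, 0.241]
ee_rot: [-3.141, 0.001, -3.136]
force: [1.6, -1.2, -0.8]
width: 0.0875
gripper_force: 0.0
```

Emit:
move_arm(
  rows=[
    {"translation": [-2.7, 3.6, 0], "rot": [0, 0, 0], "hand": 0},
    {"translation": [-2.7, 3.6, 4], "rot": [0, 0, 0], "hand": 0},
    {"translation": [-2.7, 3.6, 8], "rot": [0, 0, 0], "hand": 0},
    {"translation": [-2.7, 3.6, 8], "rot": [0, 0, 0], "hand": 0},
    {"translation": [-2.7, 3.6, 8], "rot": [0, 0, 0], "hand": 0},
  ],
)

```text
t: 2.02
eef_pos: [0.4563, -0.3255, 0.1596]
ee_rot: [3.141, -0.004, -3.138]
force: [1.5, -0.8, 1.4]
width: 0.0878
gripper_force: 0.0
```

```bash
cat >> h.py <<'E'
def wrist(name=None):
    M=T("wrist");im,d=arm.grab_frame("wrist");d=d.astype(float);f,cx,cy=K("wrist")
    if name: cv2.imwrite("pics/"+name,im[:,:,::-1])
    v,u=np.mgrid[:400,:640]
    P=np.stack([(u-cx)/f*d,(v-cy)/f*d,d],-1)@M[:3,:3].T+M[:3,3]; P[d==0]=np.nan
    return im,P
def top_at(P,xy,h,r=.035,tol=.004):
    q=P.reshape(-1,3);q=q[(np.abs(q[:,2]-h)<tol)&(np.hypot(q[:,0]-xy[0],q[:,1]-xy[1])<r)]
    return len(q),((np.nanpercentile(q,1,0)+np.nanpercentile(q,99,0))/2)[:2].round(4) if len(q) else None,q[:,2].mean().round(4) if len(q) else None
E
python3 - <<'E'
from h import *
im,P=wrist("w1.png"); print(arm.get_state()["eef_pos"],arm.get_state()["ee_rot"])
print(top_at(P,(.458,-.324),.056),top_at(P,(.458,-.324),.006,tol=.003))
E
```

```text
[ 0.45763087 -0.3264979   0.16166173] [-3.14081606e+00 -8.02047840e-04 -3.13843550e+00]
(758, array([ 0.4576, -0.3234]), np.float64(0.0549)) (598, array([ 0.4533, -0.3234]), np.float64(0.005))
```

View pics/w1.png

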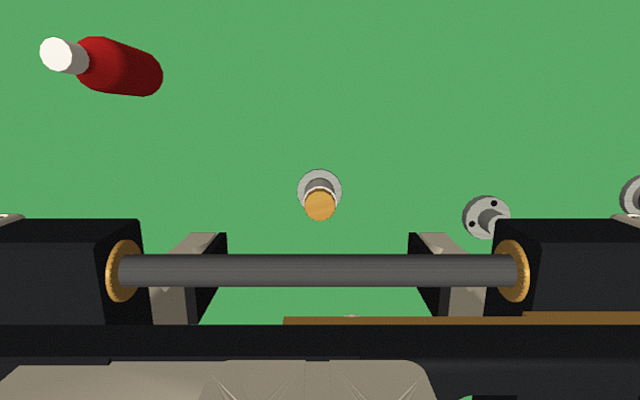

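The wrist view shows the brass-tipped plunger centred between the jaws at (320,205). I'll descend and grip it.

Emit:
move_arm(
  rows=[
    {"translation": [0, 0.3, 4], "rot": [0, 0, 0], "hand": 0},
    {"translation": [0, 0.3, 8], "rot": [0, 0, 0], "hand": 0},
    {"translation": [0, 0.3, 11], "rot": [0, 0, 0], "hand": 0},
    {"translation": [0, 0.3, 13], "rot": [0, 0, 0], "hand": 0.3},
    {"translation": [0, 0.3, 13], "rot": [0, 0, 0], "hand": 1},
    {"translation": [0, 0.3, 13], "rot": [0, 0, 0], "hand": 1},
    {"translation": [0, 0.3, 13], "rot": [0, 0, 0], "hand": 1},
    {"translation": [0, 0.3, 13], "rot": [0, 0, 0], "hand": 1},
  ],
  squeeze=25,
)

```text
t: 2.73
eef_pos: [0.4592, -0.3238, 0.0332]
ee_rot: [-3.14, 0.004, -3.14]
force: [0.3, 0.0, -0.1]
width: 0.0597
gripper_force: 0.0
```

Emit:
move_arm(
  rows=[
    {"translation": [0, 0, 0], "rot": [0, 0, 0], "hand": 1},
    {"translation": [0, 0, 0], "rot": [0, 0, 0], "hand": 1},
    {"translation": [0, 0, 0], "rot": [0, 0, 0], "hand": 1},
  ],
)

```text
t: 2.98
eef_pos: [0.4579, -0.323, 0.0315]
ee_rot: [-3.141, 0.001, -3.141]
force: [0.3, 0.7, -1.0]
width: 0.0401
gripper_force: 0.0
```

Emit:
move_arm(
  rows=[
    {"translation": [0, 0, 0], "rot": [0, 0, 0], "hand": 1},
    {"translation": [0, 0, 0], "rot": [0, 0, 0], "hand": 1},
    {"translation": [0, 0, 0], "rot": [0, 0, 0], "hand": 1},
    {"translation": [0, 0, 0], "rot": [0, 0, 0], "hand": 1},
    {"translation": [0, 0, 0], "rot": [0, 0, 0], "hand": 1},
  ],
)

```text
t: 3.4
eef_pos: [0.4575, -0.3229, 0.0308]
ee_rot: [-3.141, 0.0, -3.141]
force: [-1.1, 0.8, 4.8]
width: 0.0257
gripper_force: 25.0
```

Emit:
move_arm(
  rows=[
    {"translation": [0, 0, -3], "rot": [0, 0, 0], "hand": 1},
    {"translation": [0, 0, -7], "rot": [0, 0, 0], "hand": 1},
    {"translation": [0, 0, -11], "rot": [0, 0, 0], "hand": 1},
    {"translation": [0, 2, -13], "rot": [0, 0, 0], "hand": 1},
    {"translation": [0, 5, -13], "rot": [0, 0, 0], "hand": 1},
    {"translation": [-0.5, 9, -13], "rot": [0, 0, 0], "hand": 1},
    {"translation": [-1, 13, -13], "rot": [0, 0, 0], "hand": 1},
    {"translation": [-1, 17, -13], "rot": [0, 0, 0], "hand": 1},
  ],
)

```text
t: 4.07
eef_pos: [0.4674, -0.1514, 0.1604]
ee_rot: [3.141, 0.0, 3.141]
force: [1.6, 1.3, -1.5]
width: 0.0253
gripper_force: 25.0
```

Emit:
move_arm(
  rows=[
    {"translation": [-0.5, 4, 0], "rot": [0, 0, 0], "hand": 1},
    {"translation": [-1, 8, 0], "rot": [0, 0, 0], "hand": 1},
    {"translation": [-1.5, 12, 0], "rot": [0, 0, 0], "hand": 1},
    {"translation": [-1.5, 16, 0], "rot": [0, 0, 0], "hand": 1},
    {"translation": [-1.5, 20, 0], "rot": [0, 0, 0], "hand": 1},
    {"translation": [-1.5, 24, 0], "rot": [0, 0, 0], "hand": 1},
    {"translation": [-1.5, 28, 0], "rot": [0, 0, 0], "hand": 1},
    {"translation": [-1.5, 31, 0], "rot": [0, 0, 0], "hand": 1},
  ],
)

```text
t: 4.73
eef_pos: [0.4815, 0.1599, 0.1603]
ee_rot: [3.141, -0.0, -3.14]
force: [1.1, 0.3, -2.2]
width: 0.0254
gripper_force: 25.0
```

Emit:
move_arm(
  rows=[
    {"translation": [0, 1.9, 0], "rot": [0, 0, 0], "hand": 1},
    {"translation": [0, 1.9, 3], "rot": [0, 0, 0], "hand": 1},
    {"translation": [0, 1.9, 3], "rot": [0, 0, 0], "hand": 1},
    {"translation": [0, 1.9, 3], "rot": [0, 0, 0], "hand": 1},
  ],
)

```text
t: 5.07
eef_pos: [0.4806, 0.1753, 0.1291]
ee_rot: [-3.139, -0.004, -3.14]
force: [0.3, -0.5, -1.1]
width: 0.0255
gripper_force: 25.0
```

Run:
```python
from h import *
im,P=wrist("w2.png"); print(arm.get_state()["eef_pos"])
M=T("wrist");t=arm.get_state()["eef_pos"]
for l in ("plunger","cup_red","cup_white"):
    for r in arm.pinpoint(l,"wrist"): print(l,round(r["p"],2),w(M,r["point"]).round(4))
M=T("top");im,d=arm.grab_frame("top")
for l in ("cup_blue","cup_yellow","cup_red","cup_white"):
    for r in arm.pinpoint(l,"top"): print(l,round(r["p"],2),w(M,r["point"]).round(4))
```

```text
[0.48158684 0.17546192 0.13035363]
plunger 0.56 [0.4818 0.1798 0.1005]
cup_red 0.75 [ 0.4837  0.1744 -0.0012]
cup_white 0.62 [0.4767 0.2548 0.0041]
cup_yellow 0.91 [5.632e-01 1.826e-01 3.000e-04]
cup_red 0.98 [0.4816 0.1775 0.0034]
cup_white 0.59 [0.4741 0.2572 0.006 ]
```

View pics/w2.png

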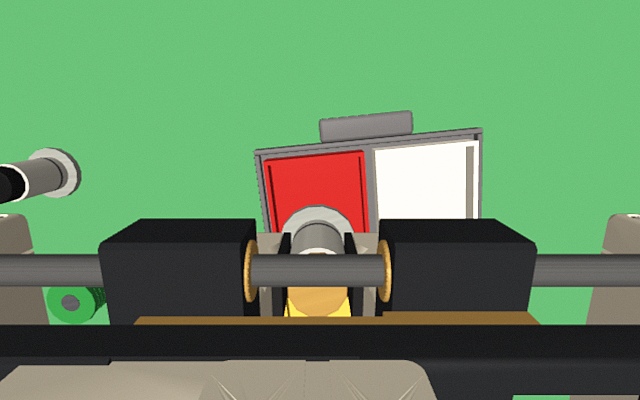

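The plunger is held upright, with its foot at (318,225), over the red cup. I'll lower it.

Emit:
move_arm(
  rows=[
    {"translation": [0, 0, 4], "rot": [0, 0, 0], "hand": 1},
    {"translation": [0, 0, 6.5], "rot": [0, 0, 0], "hand": 1},
    {"translation": [0, 0, 8], "rot": [0, 0, 0], "hand": 1},
    {"translation": [0, 0, 8.8], "rot": [0, 0, 0], "hand": 1},
    {"translation": [0, 0, 9.2], "rot": [0, 0, 0], "hand": 1},
    {"translation": [0, 0, 9.2], "rot": [0, 0, 0], "hand": 1},
    {"translation": [0, 0, 9.2], "rot": [0, 0, 0], "hand": 1},
  ],
)

```text
t: 6.1
eef_pos: [0.4827, 0.1766, 0.0394]
ee_rot: [3.141, 0.001, -3.141]
force: [0.2, 0.2, -2.0]
width: 0.0259
gripper_force: 25.0
```

Emit:
move_arm(
  rows=[
    {"translation": [0, 0, 0.1], "rot": [0, 0, 0], "hand": 1},
    {"translation": [0, 0, 0.1], "rot": [0, 0, 0], "hand": 1},
    {"translation": [0, 0, 0.1], "rot": [0, 0, 0], "hand": 0.5},
    {"translation": [0, 0, 0.1], "rot": [0, 0, 0], "hand": 0.5},
    {"translation": [0, 0, 0.1], "rot": [0, 0, 0], "hand": 0.5},
    {"translation": [0, 0, 0.1], "rot": [0, 0, 0], "hand": 0.5},
    {"translation": [0, 0, 0.1], "rot": [0, 0, 0], "hand": 0.5},
  ],
)

```text
t: 6.68
eef_pos: [0.4821, 0.1762, 0.0377]
ee_rot: [3.141, 0.0, -3.141]
force: [0.0, 0.4, 0.1]
width: 0.0433
gripper_force: 0.0
```

Emit:
move_arm(
  rows=[
    {"translation": [0, 0, -3], "rot": [0, 0, 0], "hand": 0.4},
    {"translation": [0, 0, -7], "rot": [0, 0, 0], "hand": 0},
    {"translation": [0, 0, -11], "rot": [0, 0, 0], "hand": 0},
    {"translation": [0, -4, -11], "rot": [0, 0, 0], "hand": 0},
    {"translation": [0, -8, -11], "rot": [0, 0, 0], "hand": 0},
    {"translation": [0, -12, -11], "rot": [0, 0, 0], "hand": 0},
    {"translation": [0, -16, -11], "rot": [0, 0, 0], "hand": 0},
    {"translation": [0, -20, -11], "rot": [0, 0, 0], "hand": 0},
  ],
)

```text
t: 7.35
eef_pos: [0.4818, -0.0254, 0.148]
ee_rot: [3.141, 0.001, -3.14]
force: [0.3, 0.8, -0.9]
width: 0.0866
gripper_force: 0.0
```

Emit:
move_arm(
  rows=[
    {"translation": [0, -4, 0], "rot": [0, 0, 0], "hand": 0},
    {"translation": [0, -8, 0], "rot": [0, 0, 0], "hand": 0},
    {"translation": [0, -12, 0], "rot": [0, 0, 0], "hand": 0},
    {"translation": [0, -14.8, 0], "rot": [0, 0, 0], "hand": 0},
    {"translation": [0, -14.8, 0], "rot": [0, 0, 0], "hand": 0},
    {"translation": [0, -14.8, 0], "rot": [0, 0, 0], "hand": 0},
  ],
)

```text
t: 7.85
eef_pos: [0.4819, -0.1733, 0.1473]
ee_rot: [3.142, -0.0, 3.139]
force: [0.7, -0.7, -1.1]
width: 0.0875
gripper_force: 0.0
```

Run:
```python
from h import *
im,P=wrist("w3.png"); print(arm.get_state()["eef_pos"])
print(top_at(P,(.48,-.174),.030),top_at(P,(.48,-.174),.01))
M=T("top");im,d=arm.grab_frame("top");cv2.imwrite("pics/top1.png",cv2.resize(im[160:270,150:350,::-1],None,fx=4,fy=4))
d=d.astype(float);f,cx,cy=K("top");v,u=np.mgrid[:400,:640]
P=np.stack([(u-cx)/f*d,(v-cy)/f*d,d],-1)@M[:3,:3].T+M[:3,3]
print("plunger top",top_at(P,(.4826,.1765),.063,tol=.006))
```

```text
[ 0.48199103 -0.17235398  0.14739104]
(492, array([ 0.4809, -0.1735]), np.float64(0.0291)) (1155, array([ 0.4809, -0.1735]), np.float64(0.0091))
plunger top (106, array([0.482 , 0.1748]), np.float64(0.0615))
```

View pics/top1.png

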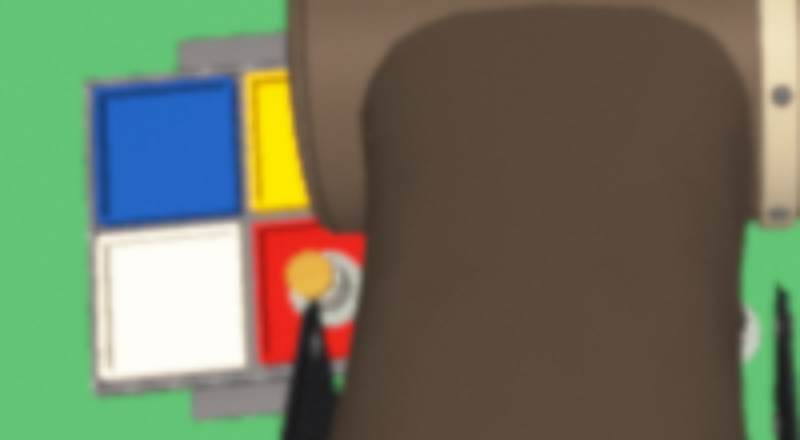

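The plunger stands upright in the red cup, with its tip at (308,275) in the crop. Now the end cap.

Emit:
move_arm(
  rows=[
    {"translation": [0.1, -0.1, 4], "rot": [0, 0, 0], "hand": 0.5},
    {"translation": [0.1, -0.1, 8], "rot": [0, 0, 0], "hand": 0.5},
    {"translation": [0.1, -0.1, 10.5], "rot": [0, 0, 0], "hand": 0.5},
    {"translation": [0.1, -0.1, 11.7], "rot": [0, 0, 0], "hand": 0.5},
    {"translation": [0.1, -0.1, 11.7], "rot": [0, 0, 0], "hand": 0.5},
    {"translation": [0.1, -0.1, 11.7], "rot": [0, 0, 0], "hand": 1},
    {"translation": [0.1, -0.1, 11.7], "rot": [0, 0, 0], "hand": 1},
    {"translation": [0.1, -0.1, 11.7], "rot": [0, 0, 0], "hand": 1},
  ],
)

```text
t: 8.62
eef_pos: [0.4825, -0.1724, 0.032]
ee_rot: [-3.142, 0.003, -3.14]
force: [-0.2, -0.4, 0.2]
width: 0.0397
gripper_force: 0.0
```

Emit:
move_arm(
  rows=[
    {"translation": [0, 0, 0], "rot": [0, 0, 0], "hand": 1},
    {"translation": [0, 0, 0], "rot": [0, 0, 0], "hand": 1},
    {"translation": [0, 0, 0], "rot": [0, 0, 0], "hand": 1},
    {"translation": [0, 0, 0], "rot": [0, 0, 0], "hand": 1},
    {"translation": [0, 0, 0], "rot": [0, 0, 0], "hand": 1},
  ],
)

```text
t: 9.03
eef_pos: [0.4817, -0.1729, 0.0313]
ee_rot: [-3.142, 0.001, -3.141]
force: [-0.4, 1.4, 7.0]
width: 0.0191
gripper_force: 25.0
```

Emit:
move_arm(
  rows=[
    {"translation": [0, 0, -3], "rot": [0, 0, 0], "hand": 1},
    {"translation": [0, 0, -7], "rot": [0, 0, 0], "hand": 1},
    {"translation": [0, 0, -11], "rot": [0, 0, 0], "hand": 1},
    {"translation": [0, 2, -13], "rot": [0, 0, 0], "hand": 1},
    {"translation": [0, 5, -13], "rot": [0, 0, 0], "hand": 1},
    {"translation": [0, 9, -13], "rot": [0, 0, 0], "hand": 1},
    {"translation": [0, 13, -13], "rot": [0, 0, 0], "hand": 1},
    {"translation": [0, 17, -13], "rot": [0, 0, 0], "hand": 1},
  ],
)

```text
t: 9.7
eef_pos: [0.4805, -0.0016, 0.1608]
ee_rot: [3.141, 0.0, 3.141]
force: [1.6, -0.3, -1.0]
width: 0.0191
gripper_force: 25.0
```

Emit:
move_arm(
  rows=[
    {"translation": [0.2, 4, 0], "rot": [0, 0, 0], "hand": 1},
    {"translation": [0.4, 8, 0], "rot": [0, 0, 0], "hand": 1},
    {"translation": [0.6, 12, 0], "rot": [0, 0, 0], "hand": 1},
    {"translation": [0.6, 16, 0], "rot": [0, 0, 0], "hand": 1},
    {"translation": [0.6, 20, 0], "rot": [0, 0, 0], "hand": 1},
    {"translation": [0.6, 24, 0], "rot": [0, 0, 0], "hand": 1},
    {"translation": [0.6, 26.1, 0], "rot": [0, 0, 0], "hand": 1},
    {"translation": [0.6, 26.1, 0], "rot": [0, 0, 0], "hand": 1},
  ],
)

```text
t: 10.37
eef_pos: [0.475, 0.2621, 0.1602]
ee_rot: [3.141, 0.0, -3.138]
force: [0.7, -0.5, -1.5]
width: 0.0188
gripper_force: 25.0
```

Emit:
move_arm(
  rows=[
    {"translation": [0, 0, 4], "rot": [0, 0, 0], "hand": 1},
    {"translation": [0, 0, 8], "rot": [0, 0, 0], "hand": 1},
    {"translation": [0, 0, 10.5], "rot": [0, 0, 0], "hand": 1},
    {"translation": [0, 0, 11.5], "rot": [0, 0, 0], "hand": 1},
    {"translation": [0, 0, 12.1], "rot": [0, 0, 0], "hand": 1},
    {"translation": [0, 0, 12.3], "rot": [0, 0, 0], "hand": 1},
    {"translation": [0, 0, 12.3], "rot": [0, 0, 0], "hand": 1},
    {"translation": [0, 0, 12.3], "rot": [0, 0, 0], "hand": 1},
  ],
)

```text
t: 11.03
eef_pos: [0.4759, 0.2587, 0.0389]
ee_rot: [3.14, 0.002, -3.141]
force: [0.3, 1.1, -0.9]
width: 0.0189
gripper_force: 25.0
```

Emit:
move_arm(
  rows=[
    {"translation": [0, 0, 0], "rot": [0, 0, 0], "hand": 1},
  ],
)

```text
t: 11.12
eef_pos: [0.4758, 0.2588, 0.0388]
ee_rot: [3.14, 0.002, -3.141]
force: [0.5, -0.1, -1.1]
width: 0.0188
gripper_force: 25.0
```

Emit:
move_arm(
  rows=[
    {"translation": [0, 0, 0.1], "rot": [0, 0, 0], "hand": 1},
    {"translation": [0, 0, 0.1], "rot": [0, 0, 0], "hand": 1},
    {"translation": [0, 0, 0.1], "rot": [0, 0, 0], "hand": 0.5},
    {"translation": [0, 0, 0.1], "rot": [0, 0, 0], "hand": 0.5},
    {"translation": [0, 0, 0.1], "rot": [0, 0, 0], "hand": 0.5},
    {"translation": [0, 0, 0.1], "rot": [0, 0, 0], "hand": 0.5},
    {"translation": [0, 0, 0.1], "rot": [0, 0, 0], "hand": 0.5},
  ],
)

```text
t: 11.7
eef_pos: [0.475, 0.2581, 0.0366]
ee_rot: [3.142, 0.0, -3.141]
force: [0.2, -0.1, -1.3]
width: 0.0425
gripper_force: 0.0
```

Emit:
move_arm(
  rows=[
    {"translation": [0, 0, -3], "rot": [0, 0, 0], "hand": 0.5},
    {"translation": [0, 0, -7], "rot": [0, 0, 0], "hand": 0.5},
    {"translation": [0, 0, -11], "rot": [0, 0, 0], "hand": 0},
    {"translation": [0, -4, -12], "rot": [0, 0, 0], "hand": 0},
    {"translation": [-1, -8, -12], "rot": [0, 0, 0], "hand": 0},
    {"translation": [-2, -12, -12], "rot": [0, 0, 0], "hand": 0},
    {"translation": [-3, -16, -12], "rot": [0, 0, 0], "hand": 0},
    {"translation": [-4, -20, -12], "rot": [0, 0, 0], "hand": 0},
  ],
)

```text
t: 12.37
eef_pos: [0.5151, 0.0565, 0.157]
ee_rot: [3.141, 0.001, -3.14]
force: [1.6, 0.8, 0.4]
width: 0.0783
gripper_force: 0.0
```

Emit:
move_arm(
  rows=[
    {"translation": [-1, -4, 0], "rot": [0, 0, 0], "hand": 0},
    {"translation": [-2, -8, 0], "rot": [0, 0, 0], "hand": 0},
    {"translation": [-3, -12, 0], "rot": [0, 0, 0], "hand": 0},
    {"translation": [-5, -15.5, 0], "rot": [0, 0, 0], "hand": 0},
    {"translation": [-7.2, -19, 0], "rot": [0, 0, 0], "hand": 0},
    {"translation": [-7.2, -22, 0], "rot": [0, 0, 0], "hand": 0},
    {"translation": [-7.2, -22, 0], "rot": [0, 0, 0], "hand": 0},
    {"translation": [-7.2, -22, 0], "rot": [0, 0, 0], "hand": 0},
  ],
)

```text
t: 13.03
eef_pos: [0.5869, -0.1636, 0.1557]
ee_rot: [3.142, -0.001, 3.139]
force: [-0.4, 0.4, -1.0]
width: 0.0876
gripper_force: 0.0
```

Run:
```python
from h import *
im,P=wrist("w4.png"); print(arm.get_state()["eef_pos"])
print(top_at(P,(.589,-.162),.042))
```

```text
[ 0.58683163 -0.16243008  0.15594926]
(2445, array([ 0.589 , -0.1613]), np.float64(0.0411))
```

View pics/w4.png

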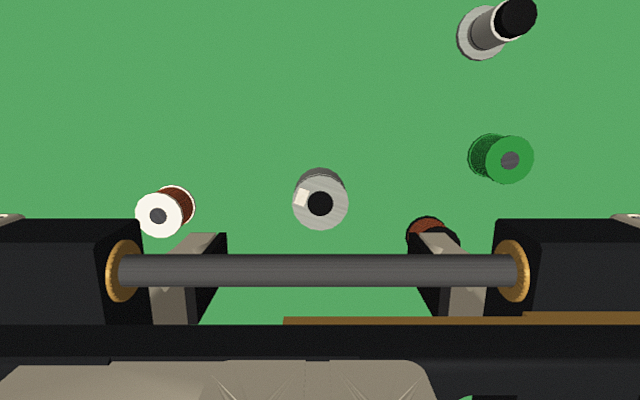

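The housing is centred at (320,200), with the white coil at (165,212) and the black coil at (435,232), both clear of the fingers. I'll descend with the jaws partly closed.

Emit:
move_arm(
  rows=[
    {"translation": [-0.2, 0.1, 3], "rot": [0, 0, 0], "hand": 0.25},
    {"translation": [-0.2, 0.1, 6], "rot": [0, 0, 0], "hand": 0.25},
    {"translation": [-0.2, 0.1, 9], "rot": [0, 0, 0], "hand": 0.25},
    {"translation": [-0.2, 0.1, 11.5], "rot": [0, 0, 0], "hand": 0.25},
    {"translation": [-0.2, 0.1, 12.5], "rot": [0, 0, 0], "hand": 0.25},
    {"translation": [-0.2, 0.1, 12.5], "rot": [0, 0, 0], "hand": 0.25},
    {"translation": [-0.2, 0.1, 12.5], "rot": [0, 0, 0], "hand": 1},
    {"translation": [-0.2, 0.1, 12.5], "rot": [0, 0, 0], "hand": 1},
  ],
  squeeze=30,
)

```text
t: 13.75
eef_pos: [0.5906, -0.1603, 0.0334]
ee_rot: [-3.141, 0.003, -3.14]
force: [-0.1, 0.1, 0.2]
width: 0.0572
gripper_force: 0.0
```

Emit:
move_arm(
  rows=[
    {"translation": [0, 0, 0], "rot": [0, 0, 0], "hand": 1},
    {"translation": [0, 0, 0], "rot": [0, 0, 0], "hand": 1},
    {"translation": [0, 0, 0], "rot": [0, 0, 0], "hand": 1},
    {"translation": [0, 0, 0], "rot": [0, 0, 0], "hand": 1},
    {"translation": [0, 0, 0], "rot": [0, 0, 0], "hand": 1},
  ],
)

```text
t: 14.17
eef_pos: [0.5903, -0.1608, 0.0332]
ee_rot: [-3.142, 0.002, -3.141]
force: [-0.8, 1.9, 7.2]
width: 0.0431
gripper_force: 30.0
```

Emit:
move_arm(
  rows=[
    {"translation": [0, 0, -3], "rot": [0, 0, 0], "hand": 1},
    {"translation": [0, 0, -7], "rot": [0, 0, 0], "hand": 1},
    {"translation": [0, 0, -11], "rot": [0, 0, 0], "hand": 1},
    {"translation": [0, 2, -13], "rot": [0, 0, 0], "hand": 1},
    {"translation": [0, 5, -13], "rot": [0, 0, 0], "hand": 1},
    {"translation": [0, 9, -13], "rot": [0, 0, 0], "hand": 1},
    {"translation": [0, 13, -13], "rot": [0, 0, 0], "hand": 1},
    {"translation": [0, 17, -13], "rot": [0, 0, 0], "hand": 1},
  ],
)

```text
t: 14.83
eef_pos: [0.5885, 0.0105, 0.162]
ee_rot: [3.141, 0.0, 3.141]
force: [1.0, 0.5, -2.2]
width: 0.0429
gripper_force: 30.0
```

Emit:
move_arm(
  rows=[
    {"translation": [0.5, 4, 0], "rot": [0, 0, 0], "hand": 1},
    {"translation": [1, 8, 0], "rot": [0, 0, 0], "hand": 1},
    {"translation": [1.5, 12, 0], "rot": [0, 0, 0], "hand": 1},
    {"translation": [2, 16, 0], "rot": [0, 0, 0], "hand": 1},
    {"translation": [2.5, 20, 0], "rot": [0, 0, 0], "hand": 1},
    {"translation": [3.2, 24, 0], "rot": [0, 0, 0], "hand": 1},
    {"translation": [3.2, 25.7, 0], "rot": [0, 0, 0], "hand": 1},
    {"translation": [3.2, 25.7, 0], "rot": [0, 0, 0], "hand": 1},
  ],
)

```text
t: 15.5
eef_pos: [0.5565, 0.27, 0.1614]
ee_rot: [3.141, 0.0, -3.137]
force: [0.5, -0.4, -1.7]
width: 0.0425
gripper_force: 30.0
```

Emit:
move_arm(
  rows=[
    {"translation": [0, 0, 4], "rot": [0, 0, 0], "hand": 1},
    {"translation": [0, 0, 8], "rot": [0, 0, 0], "hand": 1},
    {"translation": [0, 0, 10.5], "rot": [0, 0, 0], "hand": 1},
    {"translation": [0, 0, 11.5], "rot": [0, 0, 0], "hand": 1},
    {"translation": [0, 0, 12], "rot": [0, 0, 0], "hand": 1},
    {"translation": [0, 0, 12.2], "rot": [0, 0, 0], "hand": 1},
    {"translation": [0, 0, 12.2], "rot": [0, 0, 0], "hand": 1},
    {"translation": [0, 0, 12.2], "rot": [0, 0, 0], "hand": 1},
  ],
)

```text
t: 16.17
eef_pos: [0.5581, 0.2667, 0.0411]
ee_rot: [3.14, 0.002, -3.141]
force: [0.3, -0.3, -2.1]
width: 0.0429
gripper_force: 30.0
```

Emit:
move_arm(
  rows=[
    {"translation": [0, 0, 0.1], "rot": [0, 0, 0], "hand": 1},
    {"translation": [0, 0, 0.1], "rot": [0, 0, 0], "hand": 1},
  ],
)

```text
t: 16.33
eef_pos: [0.558, 0.2668, 0.0402]
ee_rot: [3.14, 0.002, -3.141]
force: [0.1, -0.4, 4.1]
width: 0.0428
gripper_force: 30.0
```

Contact with the floor registers (+4 N). I'll release it and go for the coil.

Emit:
move_arm(
  rows=[
    {"translation": [0, 0, 0], "rot": [0, 0, 0], "hand": 0.3},
    {"translation": [0, 0, 0], "rot": [0, 0, 0], "hand": 0.3},
    {"translation": [0, 0, 0], "rot": [0, 0, 0], "hand": 0.3},
    {"translation": [0, 0, 0], "rot": [0, 0, 0], "hand": 0.3},
    {"translation": [0, 0, 0], "rot": [0, 0, 0], "hand": 0.3},
  ],
)

```text
t: 16.75
eef_pos: [0.5569, 0.2662, 0.0385]
ee_rot: [-3.142, -0.0, -3.141]
force: [0.6, 0.1, -0.8]
width: 0.0611
gripper_force: 0.0
```

Emit:
move_arm(
  rows=[
    {"translation": [0, 0, -3], "rot": [0, 0, 0], "hand": 0.3},
    {"translation": [0, 0, -7], "rot": [0, 0, 0], "hand": 0.3},
    {"translation": [0, 0, -11], "rot": [0, 0, 0], "hand": 0},
    {"translation": [0, -4, -12], "rot": [0, 0, 0], "hand": 0},
    {"translation": [-1, -8, -12], "rot": [0, 0, 0], "hand": 0},
    {"translation": [-2, -12, -12], "rot": [0, 0, 0], "hand": 0},
    {"translation": [-3, -16, -12], "rot": [0, 0, 0], "hand": 0},
    {"translation": [-4, -20, -12], "rot": [0, 0, 0], "hand": 0},
  ],
)

```text
t: 17.42
eef_pos: [0.5972, 0.0646, 0.1589]
ee_rot: [3.141, 0.001, -3.14]
force: [-0.0, 0.3, 0.3]
width: 0.087
gripper_force: 0.0
```

Emit:
move_arm(
  rows=[
    {"translation": [0, -4, 0], "rot": [0, 0, 0], "hand": 0},
    {"translation": [0, -8, 0], "rot": [0, 0, 0], "hand": 0},
    {"translation": [0, -12, 0], "rot": [0, 0, 0], "hand": 0},
    {"translation": [0, -16, 0], "rot": [0, 0, 0], "hand": 0},
    {"translation": [0, -20, 0], "rot": [0, 0, 0], "hand": 0},
    {"translation": [0, -24, 0], "rot": [0, 0, 0], "hand": 0},
    {"translation": [0, -28, 0], "rot": [0, 0, 0], "hand": 0},
    {"translation": [0, -32, 0], "rot": [0, 0, 0], "hand": 0},
  ],
)

```text
t: 18.08
eef_pos: [0.597, -0.2557, 0.1585]
ee_rot: [3.142, -0.0, -3.141]
force: [1.7, -0.1, 0.2]
width: 0.0876
gripper_force: 0.0
```

Emit:
move_arm(
  rows=[
    {"translation": [-0.2, -3.7, 0], "rot": [0, 0, 0], "hand": 0},
    {"translation": [-0.2, -3.7, 0], "rot": [0, 0, 0], "hand": 0},
    {"translation": [-0.2, -3.7, 0], "rot": [0, 0, 0], "hand": 0},
  ],
)

```text
t: 18.33
eef_pos: [0.5987, -0.293, 0.1577]
ee_rot: [3.141, -0.001, 3.139]
force: [0.2, 0.4, -0.4]
width: 0.0877
gripper_force: 0.0
```

Run:
```python
from h import *
im,P=wrist("w5.png"); print(arm.get_state()["eef_pos"])
print(top_at(P,(.6015,-.2915),.034))
im,d=arm.grab_frame("top");cv2.imwrite("pics/top2.png",cv2.resize(im[150:270,150:350,::-1],None,fx=4,fy=4))
M=T("top");d=d.astype(float);f,cx,cy=K("top");v,u=np.mgrid[:400,:640]
P=np.stack([(u-cx)/f*d,(v-cy)/f*d,d],-1)@M[:3,:3].T+M[:3,3]
for n,xy,h in [("plunger",(.4826,.1765),.063),("endcap",(.4752,.2584),.037),("housing",(.5576,.2672),.049)]: print(n,top_at(P,xy,h))
```

```text
[ 0.59884631 -0.29158031  0.15789006]
(1681, array([ 0.6009, -0.2911]), np.float64(0.033))
plunger (96, array([0.4821, 0.1752]), np.float64(0.0617))
endcap (66, array([0.4741, 0.2576]), np.float64(0.0354))
housing (314, array([0.556 , 0.2648]), np.float64(0.0478))
```

View pics/top2.png

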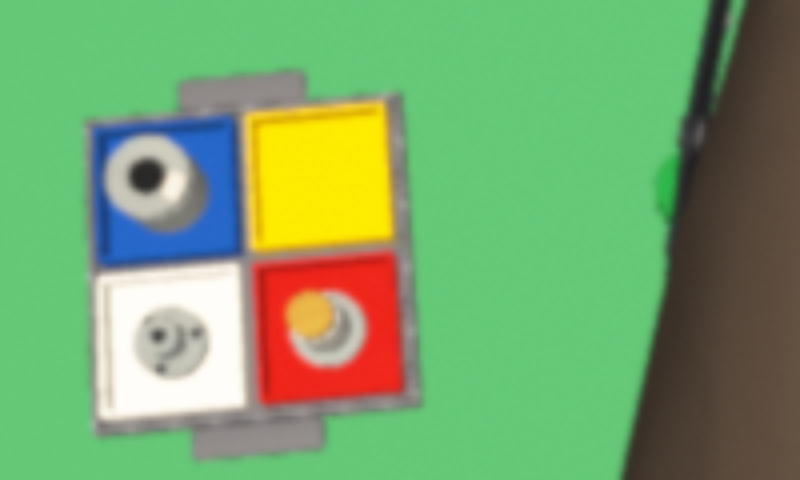

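Housing, end cap and plunger all stand upright in their cups, and yellow at (320,175) is empty. Coil next.

Emit:
move_arm(
  rows=[
    {"translation": [-0.2, 0, 3], "rot": [0, 0, 0], "hand": 0.3},
    {"translation": [-0.2, 0, 6], "rot": [0, 0, 0], "hand": 0.3},
    {"translation": [-0.2, 0, 9], "rot": [0, 0, 0], "hand": 0.3},
    {"translation": [-0.2, 0, 11.5], "rot": [0, 0, 0], "hand": 0.3},
    {"translation": [-0.2, 0, 12.8], "rot": [0, 0, 0], "hand": 0.3},
    {"translation": [-0.2, 0, 12.8], "rot": [0, 0, 0], "hand": 0.3},
    {"translation": [-0.2, 0, 12.8], "rot": [0, 0, 0], "hand": 0.3},
    {"translation": [-0.2, 0, 12.8], "rot": [0, 0, 0], "hand": 1},
  ],
  squeeze=25,
)

```text
t: 19.1
eef_pos: [0.6028, -0.2906, 0.0324]
ee_rot: [-3.141, 0.002, -3.14]
force: [0.7, -0.1, 0.2]
width: 0.0581
gripper_force: 0.0
```

Emit:
move_arm(
  rows=[
    {"translation": [0, 0, 0], "rot": [0, 0, 0], "hand": 1},
    {"translation": [0, 0, 0], "rot": [0, 0, 0], "hand": 1},
    {"translation": [0, 0, 0], "rot": [0, 0, 0], "hand": 1},
    {"translation": [0, 0, 0], "rot": [0, 0, 0], "hand": 1},
    {"translation": [0, 0, 0], "rot": [0, 0, 0], "hand": 1},
    {"translation": [0, 0, 0], "rot": [0, 0, 0], "hand": 1},
  ],
)

```text
t: 19.6
eef_pos: [0.6019, -0.291, 0.0317]
ee_rot: [-3.141, 0.001, -3.141]
force: [-0.6, 2.0, 6.2]
width: 0.0364
gripper_force: 25.0
```

Emit:
move_arm(
  rows=[
    {"translation": [0, 0, -3], "rot": [0, 0, 0], "hand": 1},
    {"translation": [0, 0, -7], "rot": [0, 0, 0], "hand": 1},
    {"translation": [0, 0, -11], "rot": [0, 0, 0], "hand": 1},
    {"translation": [0, 2, -13], "rot": [0, 0, 0], "hand": 1},
    {"translation": [0, 5, -13], "rot": [0, 0, 0], "hand": 1},
    {"translation": [0, 9, -13], "rot": [0, 0, 0], "hand": 1},
    {"translation": [0, 13, -13], "rot": [0, 0, 0], "hand": 1},
    {"translation": [0, 17, -13], "rot": [0, 0, 0], "hand": 1},
  ],
)

```text
t: 20.27
eef_pos: [0.6006, -0.1195, 0.1606]
ee_rot: [3.141, -0.0, 3.141]
force: [0.6, 0.1, -2.0]
width: 0.0366
gripper_force: 25.0
```

Emit:
move_arm(
  rows=[
    {"translation": [0.5, 4, 0], "rot": [0, 0, 0], "hand": 1},
    {"translation": [1, 8, 0], "rot": [0, 0, 0], "hand": 1},
    {"translation": [1.5, 12, 0], "rot": [0, 0, 0], "hand": 1},
    {"translation": [2, 16, 0], "rot": [0, 0, 0], "hand": 1},
    {"translation": [2.5, 20, 0], "rot": [0, 0, 0], "hand": 1},
    {"translation": [3, 24, 0], "rot": [0, 0, 0], "hand": 1},
    {"translation": [3.6, 28, 0], "rot": [0, 0, 0], "hand": 1},
    {"translation": [3.6, 30.6, 0], "rot": [0, 0, 0], "hand": 1},
  ],
)

```text
t: 20.93
eef_pos: [0.5638, 0.1882, 0.1606]
ee_rot: [3.141, -0.0, -3.14]
force: [0.5, -0.3, -2.0]
width: 0.0361
gripper_force: 25.0
```

Run:
```python
from h import *
im,P=wrist("w6.png"); print(arm.get_state()["eef_pos"])
```

```text
[0.56487302 0.1913506  0.16060649]
```

View pics/w6.png

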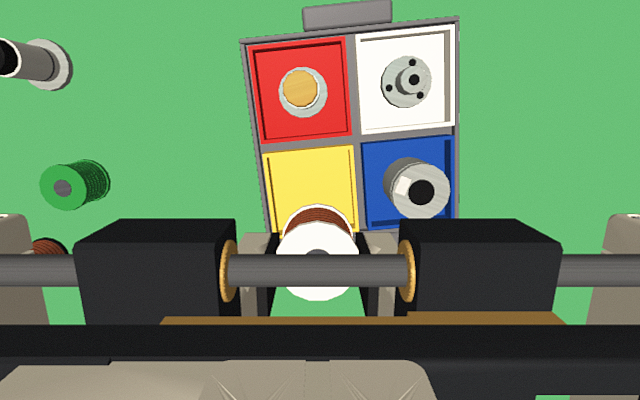

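The coil is upright in the jaws at (318,260), over yellow, with the housing close by at (415,190). I'll lower it with a small shift away from the housing.

Emit:
move_arm(
  rows=[
    {"translation": [0, -0.3, 2], "rot": [0, 0, 0], "hand": 1},
    {"translation": [0, -0.3, 6], "rot": [0, 0, 0], "hand": 1},
    {"translation": [0, -0.3, 9.5], "rot": [0, 0, 0], "hand": 1},
    {"translation": [0, -0.3, 11.3], "rot": [0, 0, 0], "hand": 1},
    {"translation": [0, -0.3, 12], "rot": [0, 0, 0], "hand": 1},
    {"translation": [0, -0.3, 12.2], "rot": [0, 0, 0], "hand": 1},
    {"translation": [0, -0.3, 12.2], "rot": [0, 0, 0], "hand": 1},
    {"translation": [0, -0.3, 12.2], "rot": [0, 0, 0], "hand": 1},
  ],
)

```text
t: 21.65
eef_pos: [0.5654, 0.1823, 0.039]
ee_rot: [3.141, 0.001, -3.141]
force: [0.4, -0.1, -1.0]
width: 0.0364
gripper_force: 25.0
```

Emit:
move_arm(
  rows=[
    {"translation": [0, 0, 0.1], "rot": [0, 0, 0], "hand": 1},
    {"translation": [0, 0, 0.1], "rot": [0, 0, 0], "hand": 1},
  ],
)

```text
t: 21.82
eef_pos: [0.5653, 0.1823, 0.038]
ee_rot: [3.141, 0.001, -3.141]
force: [0.3, -0.5, -1.6]
width: 0.0361
gripper_force: 25.0
```

Emit:
move_arm(
  rows=[
    {"translation": [0, 0, 0], "rot": [0, 0, 0], "hand": 0.45},
    {"translation": [0, 0, 0], "rot": [0, 0, 0], "hand": 0.45},
    {"translation": [0, 0, 0], "rot": [0, 0, 0], "hand": 0.45},
    {"translation": [0, 0, 0], "rot": [0, 0, 0], "hand": 0.45},
    {"translation": [0, 0, 0], "rot": [0, 0, 0], "hand": 0.45},
  ],
)

```text
t: 22.23
eef_pos: [0.5651, 0.1822, 0.0377]
ee_rot: [3.141, 0.0, -3.141]
force: [0.6, 0.6, -0.4]
width: 0.0476
gripper_force: 0.0
```

Emit:
move_arm(
  rows=[
    {"translation": [0, 0, -2], "rot": [0, 0, 0], "hand": 0.45},
    {"translation": [0, 0, -6], "rot": [0, 0, 0], "hand": 0.45},
    {"translation": [0, 0, -10], "rot": [0, 0, 0], "hand": 0.45},
    {"translation": [0, -4, -12], "rot": [0, 0, 0], "hand": 0.45},
    {"translation": [0, -8, -12], "rot": [0, 0, 0], "hand": 0.45},
    {"translation": [0, -12, -12], "rot": [0, 0, 0], "hand": 0.45},
    {"translation": [0, -16, -12], "rot": [0, 0, 0], "hand": 0.45},
    {"translation": [0, -20, -12], "rot": [0, 0, 0], "hand": 0.45},
  ],
)

```text
t: 22.9
eef_pos: [0.5649, -0.0194, 0.1581]
ee_rot: [3.141, 0.001, -3.14]
force: [0.6, -0.2, -0.7]
width: 0.0481
gripper_force: 0.0
```

Emit:
move_arm(
  rows=[
    {"translation": [0, -4, 0], "rot": [0, 0, 0], "hand": 0},
    {"translation": [0, -8, 0], "rot": [0, 0, 0], "hand": 0},
    {"translation": [0, -12, 0], "rot": [0, 0, 0], "hand": 0},
    {"translation": [0, -16, 0], "rot": [0, 0, 0], "hand": 0},
    {"translation": [0, -20, 0], "rot": [0, 0, 0], "hand": 0},
    {"translation": [0, -24, 0], "rot": [0, 0, 0], "hand": 0},
    {"translation": [0, -24, 0], "rot": [0, 0, 0], "hand": 0},
    {"translation": [0, -24, 0], "rot": [0, 0, 0], "hand": 0},
  ],
)

```text
t: 23.57
eef_pos: [0.5647, -0.26, 0.157]
ee_rot: [3.142, -0.001, 3.138]
force: [-1.0, 1.0, -0.7]
width: 0.0872
gripper_force: 0.0
```

Run:
```python
from h import *
im,d=arm.grab_frame("top");cv2.imwrite("pics/top3.png",cv2.resize(im[140:280,150:350,::-1],None,fx=4,fy=4))
M=T("top");d=d.astype(float);f,cx,cy=K("top");v,u=np.mgrid[:400,:640]
P=np.stack([(u-cx)/f*d,(v-cy)/f*d,d],-1)@M[:3,:3].T+M[:3,3]
for n,xy,h in [("plunger",(.4826,.1765),.063),("endcap",(.4752,.2584),.037),("housing",(.5576,.2672),.049),("coil",(.565,.185),.041),("coil_black",(.63,-.0655),.034),("plunger_black",(.461,-.0346),.056)]: print(n,top_at(P,xy,h))
print(arm.get_state()["t"],arm.get_state()["qd"].round(3))
im,_=arm.grab_frame("side");cv2.imwrite("pics/side1.png",cv2.resize(im[100:340,200:460,::-1],None,fx=2.4,fy=2.4))
```

```text
plunger (96, array([0.4819, 0.1749]), np.float64(0.0616))
endcap (74, array([0.474 , 0.2575]), np.float64(0.0358))
housing (324, array([0.5562, 0.2653]), np.float64(0.0478))
coil (226, array([0.5639, 0.1808]), np.float64(0.0397))
coil_black (0, None, None)
plunger_black (0, None, None)
23.6167 [ 0.038 -0.012 -0.011 -0.002  0.    -0.004]
```

View pics/top3.png

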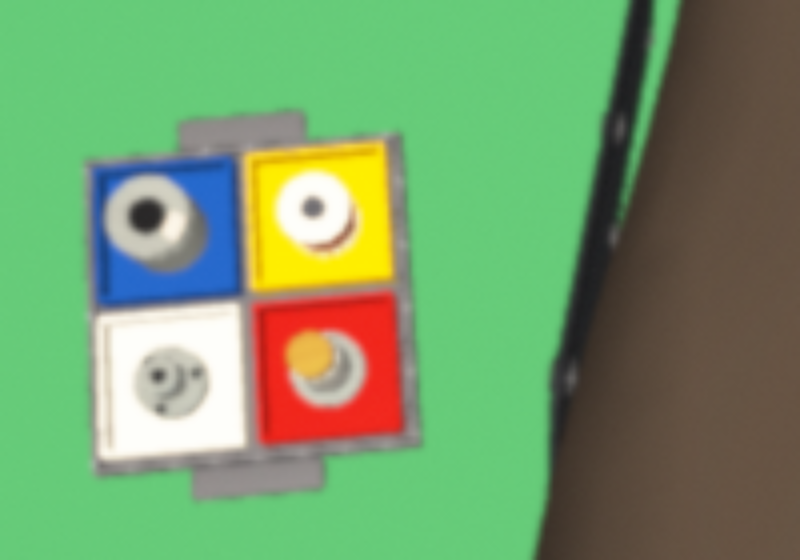

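View pics/side1.png

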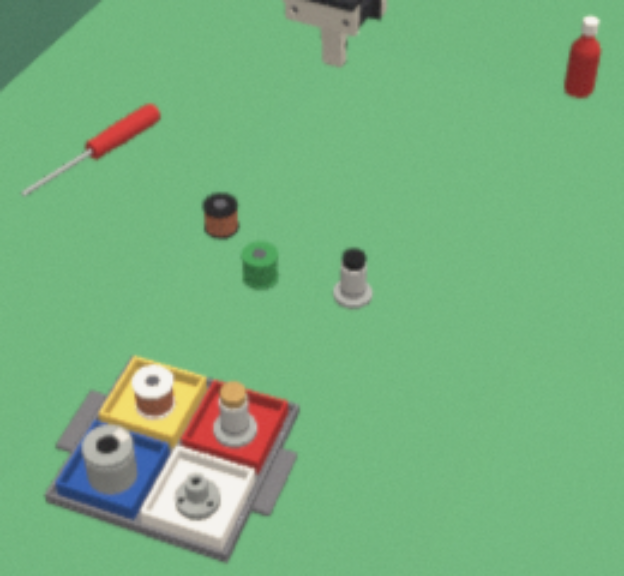

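All four parts stand upright in their cups. The black coil (221,215) and black plunger (353,278) are upright where they started. Handing in.

```bash
python3 -c "
from station import arm
print(arm.job_done())"
```

```text
the job is handed in; nothing more can be done
None
```

The kit is complete and handed in: housing in blue, white-flanged coil in yellow, brass-tipped plunger in red and end cap in white, all upright and released, with the black look-alikes left standing where they were; the hand-in gave no verdict.

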